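# Find the full sugar tin by its weight and hold it up

### The job

I want to refill the sugar bowl, but the three green sugar tins on the tray look alike and only one is still full. Find it by lifting them to feel their weight, leave the two lighter ones standing upright on the tray, and finish holding the heaviest one up, upright and still, a good 20 cm above the counter, so that I can take it: do not put it down or let go at the end. Do not drop or tip any tin, and leave the cups, the bowl and everything else where they stand.

Things in the scene. Friction and masses are not known exactly. Their poses are not given: they have to be found in the camera images.
- tray: brown tray, fixed, 270 x 420 mm, floor and walls 5 mm thick, rim 17 mm high; origin under its centre at counter height, x along its short side, y along its long side. Tins, paper cup and sugar bowl stand on its floor in any order, in two staggered rows 55 mm either side of the long centre line (within 12 mm), centres 100 mm or more apart
- tin_1_center (a point): one of three identical closed sugar tins: round, dark green, cream band, flat steel lid that stays on; 62 mm across, lid (top 17 mm) 64 mm, 92 mm tall, upright on the tray. This point: its centre, 46 mm above its underside; z up. 0.15 to 0.6 kg with contents; which tin is heaviest changes from start to start, always by at least 0.2 kg
- tin_2_center (a point): one of three identical closed sugar tins: round, dark green, cream band, flat steel lid that stays on; 62 mm across, lid (top 17 mm) 64 mm, 92 mm tall, upright on the tray. This point: its centre, 46 mm above its underside; z up. 0.15 to 0.6 kg with contents; which tin is heaviest changes from start to start, always by at least 0.2 kg
- tin_3_center (a point): one of three identical closed sugar tins: round, dark green, cream band, flat steel lid that stays on; 62 mm across, lid (top 17 mm) 64 mm, 92 mm tall, upright on the tray. This point: its centre, 46 mm above its underside; z up. 0.15 to 0.6 kg with contents; which tin is heaviest changes from start to start, always by at least 0.2 kg
- paper_cup: open blue paper cup on the tray, 76 mm across the rim, 85 mm tall, very light, a bystander; origin at the centre of its underside
- sugar_bowl: open white china sugar bowl on the tray, 88 mm across the rim, 55 mm tall, a bystander; origin at the centre of its underside
- cup_stack: loose stack of blue paper cups, mouths down, 82 mm wide, 137 mm tall, on the counter to the left of the tray, a bystander; origin at the centre of its underside
- tea_jar: amber glass jar with a wooden lid, 90 mm wide, 140 mm tall, on the counter to the left of the tray, a bystander; origin at the centre of its underside
- stirrers: steel pot of wooden stirrers, 72 mm wide, 165 mm tall to the stirrer ends, on the counter to the right of the tray, a bystander; origin at the centre of its underside
- lid_basket: fixed white basket of cup lids, 250 x 170 mm, 125 mm tall over its handles, right of the tray at the far side; origin at the centre of its underside
There are look-alikes about, which are no part of the job. Leave any red look-alike of the part that bears tin_3_center alone. Leave any red look-alike of the part that bears tin_1_center alone.

How it is judged (in metres and radians):
On the way:
1. one of the two lighter tins has been lifted clear of the tray (by 20 mm or more), to feel its weight (((height (world z) of tin_1_center above 0.071 m and contact force between tin_1 and the fingers above 0.5 N and not (distance between load_full_c0 and tin_1_center below 0.03 m)) or (height (world z) of tin_2_center above 0.071 m and contact force between tin_2 and the fingers above 0.5 N and not (distance between load_full_c0 and tin_2_center below 0.03 m)) or (height (world z) of tin_3_center above 0.071 m and contact force between tin_3 and the fingers above 0.5 N and not (distance between load_full_c0 and tin_3_center below 0.03 m)))), for 0.2 s.
At the end, for the whole second after the job is handed in: Heaviest tin gripped, upright (0.2 rad), still (0.03 m/s), its underside 150 mm or more above the counter, resting on nothing else; the other two released, at rest and upright (0.1 rad) on the tray floor, centres within the tray ((((distance between load_full_c0 and tin_1_center below 0.03 m and height (world z) of tin_1_center above 0.196 m and angle between tin_1_center's own z axis and vertical below 0.2 rad and contact force between tin_1 and the fingers above 1 N and linear speed of tin_1 below 0.03 m/s and contact force between tin_1 and stirrers below 0.3 N and contact force between tin_2 and the fingers below 0.1 N and linear speed of tin_2 below 0.02 m/s and angle between tin_2_center's own z axis and vertical below 0.1 rad and z of tin_2_center in the frame of tray between 0.045 and 0.056 m and x of tin_2_center in the frame of tray between -0.135 and 0.135 m) and (y of tin_2_center in the frame of tray between -0.21 and 0.21 m and contact force between tin_3 and the fingers below 0.1 N and linear speed of tin_3 below 0.02 m/s and angle between tin_3_center's own z axis and vertical below 0.1 rad and z of tin_3_center in the frame of tray between 0.045 and 0.056 m and x of tin_3_center in the frame of tray between -0.135 and 0.135 m and y of tin_3_center in the frame of tray between -0.21 and 0.21 m)) or ((distance between load_full_c0 and tin_2_center below 0.03 m and height (world z) of tin_2_center above 0.196 m and angle between tin_2_center's own z axis and vertical below 0.2 rad and contact force between tin_2 and the fingers above 1 N and linear speed of tin_2 below 0.03 m/s and contact force between tin_2 and stirrers below 0.3 N and contact force between tin_1 and the fingers below 0.1 N and linear speed of tin_1 below 0.02 m/s and angle between tin_1_center's own z axis and vertical below 0.1 rad and z of tin_1_center in the frame of tray between 0.045 and 0.056 m and x of tin_1_center in the frame of tray between -0.135 and 0.135 m) and (y of tin_1_center in the frame of tray between -0.21 and 0.21 m and contact force between tin_3 and the fingers below 0.1 N and linear speed of tin_3 below 0.02 m/s and angle between tin_3_center's own z axis and vertical below 0.1 rad and z of tin_3_center in the frame of tray between 0.045 and 0.056 m and x of tin_3_center in the frame of tray between -0.135 and 0.135 m and y of tin_3_center in the frame of tray between -0.21 and 0.21 m)) or ((distance between load_full_c0 and tin_3_center below 0.03 m and height (world z) of tin_3_center above 0.196 m and angle between tin_3_center's own z axis and vertical below 0.2 rad and contact force between tin_3 and the fingers above 1 N and linear speed of tin_3 below 0.03 m/s and contact force between tin_3 and stirrers below 0.3 N and contact force between tin_1 and the fingers below 0.1 N and linear speed of tin_1 below 0.02 m/s and angle between tin_1_center's own z axis and vertical below 0.1 rad and z of tin_1_center in the frame of tray between 0.045 and 0.056 m and x of tin_1_center in the frame of tray between -0.135 and 0.135 m) and (y of tin_1_center in the frame of tray between -0.21 and 0.21 m and contact force between tin_2 and the fingers below 0.1 N and linear speed of tin_2 below 0.02 m/s and angle between tin_2_center's own z axis and vertical below 0.1 rad and z of tin_2_center in the frame of tray between 0.045 and 0.056 m and x of tin_2_center in the frame of tray between -0.135 and 0.135 m and y of tin_2_center in the frame of tray between -0.21 and 0.21 m)))); the arm keeps its last pose, push and grip.
It fails at once if a tin is tipped (tilted by more than 0.5 rad) (angle between any of tin_1_center, tin_2_center, tin_3_center's own z axis and vertical above 0.5 rad).
It fails at once if a tin is dropped (falling faster than 0.6 m/s with no finger on it) ((linear speed of tin_1 above 0.6 m/s and contact force between tin_1 and the fingers below 0.05 N) or (linear speed of tin_2 above 0.6 m/s and contact force between tin_2 and the fingers below 0.05 N) or (linear speed of tin_3 above 0.6 m/s and contact force between tin_3 and the fingers below 0.05 N)).
It fails at once if the paper cup, sugar bowl, cup stack, tea jar or stirrer pot is shifted by more than 30 mm or tipped (distance of any of paper_cup, sugar_bowl, cup_stack, tea_jar, stirrers from where it was at the start of the episode above 0.03 m or angle between any of paper_cup, sugar_bowl, cup_stack, tea_jar, stirrers's own z axis and vertical above 0.4 rad).
It also fails if it takes over 72 s, if anything falls off the work surface, if the arm or the gripper's body presses on something with over 40 N, if the wrist force passes 120 N, or if a joint passes its speed limit or range.

### The arm

A 6-joint arm with a two-finger parallel gripper is mounted at the origin on the work surface. World frame = base frame: x ahead of the robot, y to its left, z up, the work surface at z = 0. Lengths are in mm, angles in rad, forces in N, time in s.
With the tool pointing down it reaches from about 150 to 775 mm from the base axis. Payload 6.1 kg.
Tool frame: the origin (TCP) lies at the very end of the fingers, on their centre line; the grasp point (between the pads) lies 19 mm behind it; x points along the fingers, y is the direction in which the jaws open and shut, and the axes are right-handed (so a half turn about x gives the same grasp; the last joint's range is limited). The gripper opens to 85 mm and grips with 20 to 120 N. Pads are 22 mm wide; open, the fingers measure 114 mm over their backs; the gripper's body (76 mm by 85 mm) begins 54 mm behind the grasp point. The pads swing forward as they close: fully open they stand 13 mm farther back than shut.
Start: joints at [-1.288, 0.126, -0.04, 1.405, 0, 1.571], TCP at [146.493, -504.131, 231.295] pointing down, gripper open.
Joint ranges: [-2.72, 2.72], [-0.95, 1.95], [-1.27, 1.35], [-1.78, 2.02], [-1.46, 1.47], [-3.14, 3.14]. Speed limits (rad/s): [2.39, 2.39, 3.01, 3.14, 3.14, 3.14].

### API

Orientations are given as a unit quaternion [w, x, y, z].
In Python, from bench import arm gives the robot as it stands.
- The arm moves only by the tool drive_tool, never from a script. Its argument "rows" is one flat list of numbers, 7 for each row, row after row: the turn, a rotation vector about the tool's x, y, z in degrees, then the shift along the tool's x, y, z in cm, then the opening, from -1 (shut) to 1 (fully open). In form: [wx, wy, wz, tx, ty, tz, hand, wx, wy, wz, tx, ty, tz, hand, ...]. A call has 1 to 5 rows; each row shifts and turns the pose as measured when the row begins, along the tool's axes as they then stand; what a row does not reach is not made up. A row lasts 1/12 s, in which the tool goes at most 41.7 mm and 7.16 degrees, less where a joint would pass 70% of its speed; a pose out of reach is approached as far as the arm can. A call with a gripper value outside its range is refused whole. The fingers move at their own pace and stop on an object; the grip force is fixed at half the most. Time passes only in rows, so rows that do not move let the fingers close. It gives the time, the measured TCP pose, the force and the opening at its end, in the units of the state.
- arm.observe(): the state, without advancing time (a new reading comes with each control period).
- arm.get_image(name): name is "scene" or "side" or "wrist"; returns a dict with "pixels" (384x512x3 uint8, red, green, blue), "fx", "fy", "cx", "cy" (pixels), "dist" ([k1, k2, p1, p2, k3] as OpenCV has them; the pictures are not rectified), "R" (3x3) and "t" (3): a world point X has camera coordinates R X + t. Camera axes: x right, y down, z forward; pixel columns grow to the right and rows downward; lengths in mm; the calibration is good to about 2 mm. A picture is of the moment at which its call begins. There is no depth.
- arm.hand_in(): hands the job in, once; it reports no verdict.
The state is a dict: "t": time; "joint_positions": joint angles; "dq": joint speeds; "joint_efforts": joint torques, N m; "ee_pos": TCP position; "tool_rot": TCP orientation; "contact_force": force on the tool from outside, world axes, zero at the start; "torque": the same for the moment, N m; "grip_width": finger opening in mm.
Only numpy, scipy, OpenCV 4.12 (cv2) and the standard library are available. Lean on these libraries where they do the work, as an engineer would, in place of code of your own. Each camera call takes 0.05 s, during which the arm holds its last target.

## Working session

There is one attempt and no reset: what is moved stays moved. The work goes in short steps, Python scripts to look and compute and a tool call to move; the robot and the scene stay as the last step left them, time stands still between calls to the robot, and variables do not carry over. Pictures are saved under pics/ and viewed, and the job is handed in when it is done.

Besides the shell and the picture viewer there is one more tool, called after "Call:" by a JSON object that holds its "fn" and its "kwargs". drive_tool: Moves the arm, as the interface text tells. Its arguments: {"type":"object","properties":{"rows":{"type":"array","items":{"type":"number"}}},"required":["rows"]}

```bash
mkdir -p pics; ls; python3 - <<'E'
from bench import arm
import cv2
print(arm.observe())
for n in ["scene","side","wrist"]:
    im=arm.get_image(n)
    cv2.imwrite(f"pics/{n}0.png",im["pixels"][:,:,::-1])
    print(n,im["fx"],im["fy"],im["cx"],im["cy"],im["dist"],im["R"],im["t"])
E
```

```text
pics
{'t': 0.0, 'joint_positions': array([-1.28799033e+00,  1.26449948e-01, -4.06170688e-02,  1.40540772e+00,
       -3.13928375e-06,  1.57078416e+00]), 'dq': array([ 0.00020158, -0.00057584,  0.00032262, -0.00085823,  0.00158627,
        0.00105465]), 'joint_efforts': array([-5.53880964e-04, -4.35917616e+01,  3.52921557e+01,  1.70426880e-02,
       -1.36593753e-04,  3.57494407e-06]), 'ee_pos': array([ 146.38676312, -503.75204474,  230.48763584]), 'tool_rot': array([-0.09907104, -0.69996374, -0.1002457 ,  0.70013319]), 'contact_force': array([-0.10562324,  0.05862336, -0.56466466]), 'torque': array([ 0.00227472, -0.0186205 ,  0.01443212]), 'grip_width': 85.49040942830041}
scene 392.3712799278122 392.3712799278122 256.6954299114061 192.56766459325775 [-0.01578209  0.          0.          0.          0.        ] [[ 0.17820795  0.98394107 -0.01009435]
 [ 0.73746263 -0.14034427 -0.6606454 ]
 [-0.65145283  0.11028806 -0.75063024]] [ -92.5115347  -344.11794648 1414.65980545]
side 381.2519997002461 381.2519997002461 248.8145366032617 194.03607382540633 [-0.04600237  0.          0.          0.          0.        ] [[-0.99502881 -0.09711001  0.02207531]
 [-0.06868015  0.50862665 -0.85824353]
 [ 0.07211595 -0.85549318 -0.5127677 ]] [ 534.94508022  109.10731761 1031.93486939]
wrist 294.6231025844222 294.6231025844222 254.68350196631684 193.60039769503334 [0.0028755 0.        0.        0.        0.       ] [[ 2.79669263e-01 -9.60096401e-01 -5.87053638e-05]
 [-9.16214087e-01 -2.66904930e-01  2.98853653e-01]
 [-2.86943986e-01 -8.35263942e-02 -9.54298952e-01]] [-525.5523479   -38.86356562  379.73808022]
```

View pics/scene0.png

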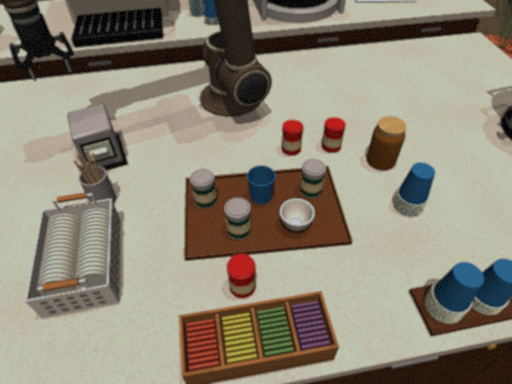

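View pics/side0.png

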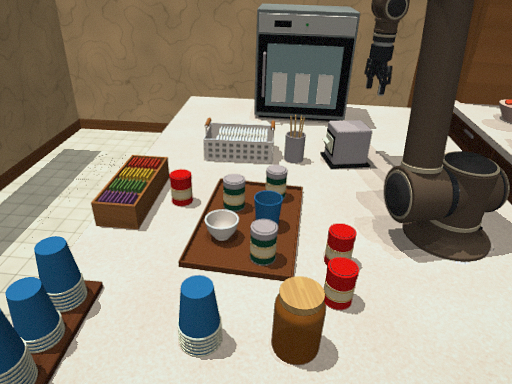

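View pics/wrist0.png

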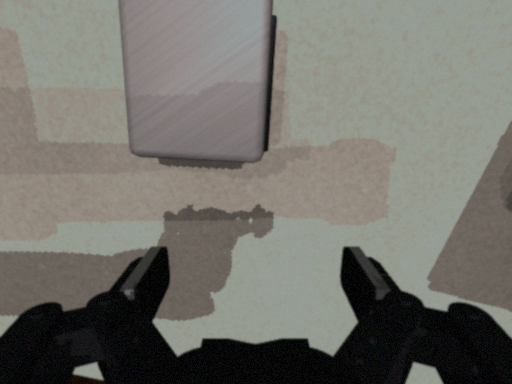

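Scene view: there are three green, cream-banded, steel-lidded tins at about (203,187), (237,217) and (312,176). The red look-alikes off the tray are at (292,137), (333,134) and (241,275). Blue cup at (261,185), bowl at (297,215). I'll enlarge this to confirm.

```bash
python3 - <<'E'
import cv2,numpy as np
a=cv2.imread("pics/scene0.png")[110:310,170:370]; b=cv2.imread("pics/side0.png")[150:310,170:330]
cv2.imwrite("pics/crop1.png",np.hstack([cv2.resize(a,(400,400),interpolation=cv2.INTER_CUBIC),cv2.resize(b,(400,400),interpolation=cv2.INTER_CUBIC)]))
for f,pts in (("scene0",[(203,176),(203,180),(237,206),(313,166),(297,207)]),("side0",[(234,180),(277,171),(264,226),(222,218)])):
    im=cv2.imread(f"pics/{f}.png"); h=cv2.cvtColor(im,cv2.COLOR_BGR2HSV)
    for p in pts: print(f,p,im[p[1],p[0]],h[p[1],p[0]])
E
```

```text
scene0 (203, 176) [143 148 161] [  8  29 161]
scene0 (203, 180) [142 148 159] [ 11  27 159]
scene0 (237, 206) [140 147 158] [ 12  29 158]
scene0 (313, 166) [142 148 158] [ 11  26 158]
scene0 (297, 207) [147 161 175] [ 15  41 175]
side0 (234, 180) [186 189 199] [  7  17 199]
side0 (277, 171) [191 191 203] [  0  15 203]
side0 (264, 226) [181 183 193] [  5  16 193]
side0 (222, 218) [167 181 191] [ 18  32 191]
```

View pics/crop1.png

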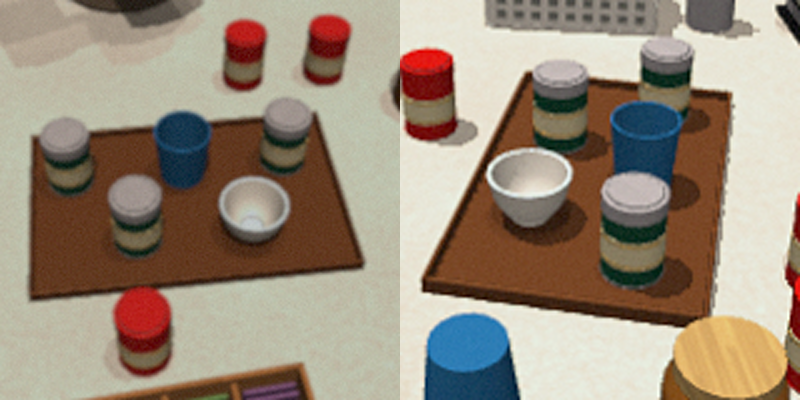

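The crop confirms three green tins on the tray, with all the red ones off it. In the crop they are at (68,155), (136,215) and (286,135), and the cup and bowl are between them.

```bash
cat > h.py <<'E'
import cv2,numpy as np
def ray(im,uv):
    K=np.array([[im["fx"],0,im["cx"]],[0,im["fy"],im["cy"]],[0,0,1]])
    n=cv2.undistortPoints(np.array([[uv]],float),K,np.array(im["dist"],float))[0,0]
    R=np.array(im["R"]);t=np.array(im["t"])
    return -R.T@t, R.T@np.array([n[0],n[1],1])
def plane(im,uv,z):
    c,d=ray(im,uv); return c+d*(z-c[2])/d[2]
def tri(ims,uvs):
    A=np.zeros((3,3));b=np.zeros(3)
    for i,u in zip(ims,uvs):
        c,d=ray(i,u);d/=np.linalg.norm(d);P=np.eye(3)-np.outer(d,d);A+=P;b+=P@c
    return np.linalg.solve(A,b)
def blob(mask,seed):
    n,l,s,c=cv2.connectedComponentsWithStats(mask.astype(np.uint8),connectivity=4)
    k=l[seed[1],seed[0]]; return (None if k==0 else (c[k],s[k]))
def proj(im,X):
    K=np.array([[im["fx"],0,im["cx"]],[0,im["fy"],im["cy"]],[0,0,1]])
    r,_=cv2.Rodrigues(np.array(im["R"]))
    return cv2.projectPoints(np.array(X,float).reshape(-1,3),r,np.array(im["t"],float),K,np.array(im["dist"],float))[0][:,0]
E
python3 - <<'E'
from h import *
from bench import arm
S=arm.get_image("scene");D=arm.get_image("side")
def masks(im,f):
    p=im["pixels"].astype(int);h=cv2.cvtColor(im["pixels"],cv2.COLOR_RGB2HSV).astype(int)
    v=h[...,2];s=h[...,1]
    lo,hi=(125,190) if f==0 else (130,225)
    return dict(lid=(s<42)&(v>lo)&(v<hi)&(p[...,2]>=p[...,1]-12)&(h[...,0]<15)|((s<42)&(h[...,0]>160)&(v>lo)), blue=(h[...,0]>95)&(h[...,0]<125)&(s>110), brown=(h[...,0]<16)&(s>120)&(v<140))
mS,mD=masks(S,0),masks(D,1)
for a,b in [((203,178),(277,171)),((237,206),(234,180)),((313,167),(264,226))]:
    x=blob(mS["lid"],a);y=blob(mD["lid"],b)
    print(a,x and (x[0],x[1]),y and (y[0],y[1]))
    if x and y: print("  tri",tri([S,D],[x[0],y[0]]).round(1),plane(S,x[0],88.5)[:2].round(1),plane(D,y[0],88.5)[:2].round(1))
x=blob(mS["blue"],(261,185));y=blob(mD["blue"],(268,207));print("cup",x,y,tri([S,D],[x[0],y[0]]).round(1))
for c in [(186,172),(337,169),(345,243),(186,251)]: print("tray rimcorner",plane(S,c,17).round(0))
for c in [(205,179),(303,188),(293,274),(183,265)]: print("trayD",plane(D,c,17).round(0))
E
```

```text
(203, 178) (array([201.49491525, 177.40338983]), array([190, 169,  24,  17, 295], dtype=int32)) (array([276.38888889, 169.33333333]), array([267, 164,  21,  11, 162], dtype=int32))
  tri [ 470.8 -136.7   93.9] [ 465.9 -136.7] [ 470.6 -147.8]
(237, 206) (array([236.98123324, 207.3002681 ]), array([225, 198,  25,  20, 373], dtype=int32)) (array([233.60962567, 178.93048128]), array([223, 174,  22,  11, 187], dtype=int32))
  tri [588.6 -60.2  94.3] [583.5 -59.8] [590.1 -70.4]
(313, 167) (array([313.71942446, 167.00359712]), array([302, 159,  24,  17, 278], dtype=int32)) (array([263.81626506, 226.88253012]), array([251, 219,  27,  16, 332], dtype=int32))
  tri [489.3 160.4  94.3] [484.  162.6] [489.5 152. ]
cup (array([260.87279597, 183.67128463]), array([247, 166,  28,  38, 794], dtype=int32)) (array([267.94594595, 204.94025605]), array([254, 191,  29,  33, 703], dtype=int32)) [488.3  15.9  61. ]
tray rimcorner [ 366. -182.   17.]
tray rimcorner [437. 254.  17.]
tray rimcorner [689. 193.  17.]
tray rimcorner [ 639. -198.   17.]
trayD [ 699. -187.   17.]
trayD [ 384. -171.   17.]
trayD [416. 226.  17.]
trayD [669. 227.  17.]
```

```bash
python3 - <<'E'
from h import *
from bench import arm
from scipy.spatial.transform import Rotation as R
o=arm.observe();q=o["tool_rot"];print(R.from_quat(q[[1,2,3,0]]).as_matrix().round(3))
S=arm.get_image("scene");D=arm.get_image("side")
print("bowl rim",tri([S,D],[(297,212),(222.5,219)]).round(0))
print("jar top",tri([S,D],[(391,127),(301,296)]).round(0))
print("stir",tri([S,D],[(93,172),(296,137)]).round(0))
print("red",tri([S,D],[(292,130),(341,231)]).round(0),tri([S,D],[(334,126),(342,268)]).round(0))
print("stack",tri([S,D],[(421,172),(199,287)]).round(0))
E
```

```text
[[-0.     0.279 -0.96 ]
 [ 0.001 -0.96  -0.279]
 [-1.    -0.001  0.   ]]
bowl rim [599.  89.  57.]
jar top [411. 403. 129.]
stir [ 405. -415.   93.]
red [312. 143.  83.] [322. 271.  84.]
stack [589. 405. 130.]
```

Call:
{"fn": "drive_tool", "kwargs": {"rows": [0,0,0,0,-2.2,-3.4,1,0,0,0,0,-2.2,-3.4,1,0,0,0,0,-2.2,-3.4,1,0,0,0,0,-2.2,-3.4,1,0,0,0,0,-2.2,-3.4,1]}}

```text
t: 0.77
ee_pos: [279.1, -352.0, 229.1]
tool_rot: [-0.094, -0.7, -0.094, 0.701]
contact_force: [0.9, -0.5, 1.0]
grip_width: 86.0
```

Call:
{"fn": "drive_tool", "kwargs": {"rows": [0,0,0,0,-2.2,-3.4,1,0,0,0,0,-2.2,-3.4,1,0,0,0,0,-2.2,-3.4,1,0,0,0,0,-2.2,-3.4,1,0,0,0,0,0,0,1]}}

```text
t: 1.18
ee_pos: [392.5, -221.4, 229.6]
tool_rot: [0.096, 0.701, 0.096, -0.7]
contact_force: [-1.7, -0.8, 0.9]
grip_width: 85.2
```

```bash
cat >> h.py <<'E'
from scipy.spatial.transform import Rotation as Ro
def go(arm,X):
    """tool-frame shift (cm) and rotvec (deg) that levels tool (x down) keeping yaw"""
    o=arm.observe();q=np.array(o["tool_rot"]);M=Ro.from_quat(q[[1,2,3,0]]).as_matrix()
    d=M.T@(np.array(X)-o["ee_pos"])/10
    xd=np.array([0,0,-1.]);y=M[:,1].copy();y[2]=0;y/=np.linalg.norm(y)
    T=np.column_stack([xd,y,np.cross(xd,y)])
    rv=np.degrees(Ro.from_matrix(M.T@T).as_rotvec())
    print("t",round(o["t"],2),"ee",o["ee_pos"].round(1),"shift cm",d.round(2),"level rot deg",rv.round(2),"yaw y",y.round(3),"q",o["joint_positions"].round(2),"F",o["contact_force"].round(2))
E
python3 - <<'E'
from h import *
from bench import arm
go(arm,[470.8,-136.7,230])
im=arm.get_image("wrist");cv2.imwrite("pics/w1.png",im["pixels"][:,:,::-1])
print(proj(im,[[470.8,-136.7,97],[588.6,-60.2,97],[489,160,97]]))
E
```

```text
t 1.18 ee [ 392.5 -221.4  229.6] shift cm [-0.02 -6.05 -9.82] level rot deg [ 0.   -0.12 -0.05] yaw y [ 0.27  -0.963  0.   ] q [-0.51 -0.02 -0.19  1.39  0.    2.35] F [-1.72 -0.81  0.89]
[[ 184.02272928   75.80136059]
 [ 113.87648139 -120.58322563]
 [-192.45941746  -62.27242498]]
```

View pics/w1.png

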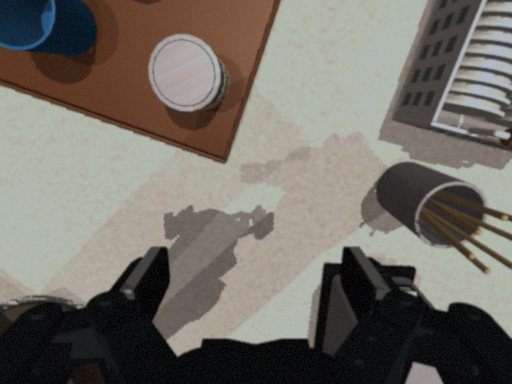

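The wrist view shows tin A's lid at (185,73), against a predicted (184,76), so triangulation is good to about 2 mm. The stirrers at (430,205) are well to the side.

```bash
python3 - <<'E'
from h import *
from bench import arm
im=arm.get_image("wrist")
print(plane(im,(185,73),97).round(1))
go(arm,[470.8,-136.7,230])
E
```

```text
[ 471.6 -139.    97. ]
t 1.28 ee [ 389.9 -224.6  229.7] shift cm [ -0.05  -6.31 -10.14] level rot deg [-0.    0.01 -0.12] yaw y [ 0.267 -0.964  0.   ] q [-0.52 -0.02 -0.19  1.39 -0.    2.35] F [-0.86 -1.11  0.01]
```

Call:
{"fn": "drive_tool", "kwargs": {"rows": [0,0,0,0,-2.1,-3.4,1,0,0,0,0,-2.1,-3.4,1,0,0,0,0,-1.2,-1.8,1,0,0,0,3,0,0,1,0,0,0,0,0,0,1]}}

```text
t: 1.7
ee_pos: [457.9, -154.4, 199.0]
tool_rot: [-0.092, -0.701, -0.088, 0.702]
contact_force: [-2.0, -1.2, -0.7]
grip_width: 85.5
```

```bash
python3 - <<'E'
from h import *
from bench import arm
go(arm,[471,-136.5,47])
im=arm.get_image("wrist");cv2.imwrite("pics/w2.png",im["pixels"][:,:,::-1])
print(proj(im,[[470.8,-136.7,97],[588.6,-60.2,97],[489,160,97]]))
E
```

```text
t 1.7 ee [ 457.9 -154.4  199. ] shift cm [15.19 -1.48 -1.74] level rot deg [-0.    0.07 -0.28] yaw y [ 0.253 -0.967  0.   ] q [-0.32  0.05 -0.2   1.33 -0.    2.56] F [-2.04 -1.21 -0.74]
[[ 236.64521875  174.50847057]
 [ 171.67265215   -6.45181266]
 [-142.26630018   54.43629249]]
```

View pics/w2.png

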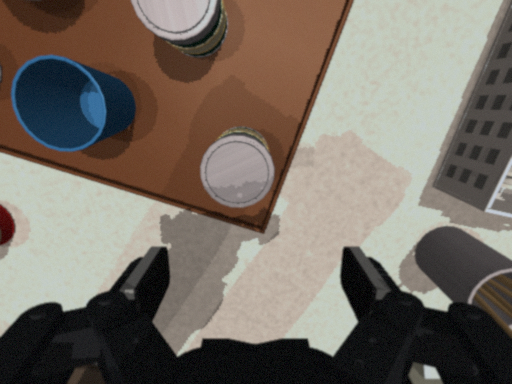

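Lid A is now at (237,171), against a predicted (237,174).

```bash
python3 - <<'E'
from h import *
from bench import arm
im=arm.get_image("wrist")
print(plane(im,(237,171),97).round(1))
go(arm,[472,-137.5,47])
E
```

```text
[ 474.8 -137.2   97. ]
t 1.8 ee [ 459.8 -155.6  204.3] shift cm [15.73 -1.59 -1.56] level rot deg [ 0.   -0.29 -0.51] yaw y [ 0.252 -0.968  0.   ] q [-0.32  0.04 -0.19  1.33 -0.    2.56] F [ 0.43 -0.23  0.63]
```

Call:
{"fn": "drive_tool", "kwargs": {"rows": [0,0,0,0,-1.5,-1.8,1,0,0,0,3.5,0,0,1,0,0,0,2,0,0,1,0,0,0,0,0,0,1]}}

```text
t: 2.13
ee_pos: [476.4, -143.3, 157.0]
tool_rot: [0.091, 0.708, 0.081, -0.696]
contact_force: [0.4, -0.3, -0.7]
grip_width: 85.9
```

```bash
python3 - <<'E'
from h import *
from bench import arm
go(arm,[472,-137.5,47])
E
```

```text
t 2.13 ee [ 476.4 -143.3  157. ] shift cm [10.98 -0.84  0.46] level rot deg [ 0.01 -0.91 -0.94] yaw y [ 0.242 -0.97   0.   ] q [-0.29  0.07 -0.27  1.21 -0.01  2.61] F [ 0.38 -0.26 -0.69]
```

Call:
{"fn": "drive_tool", "kwargs": {"rows": [0,-0.9,-0.9,0,-0.7,0.4,1,0,0,0,1,0,0,1,0,0,0,0,0,0,1]}}

```text
t: 2.38
ee_pos: [470.7, -140.1, 151.3]
tool_rot: [0.085, 0.703, 0.084, -0.701]
contact_force: [-0.2, -0.3, 0.3]
grip_width: 85.3
```

```bash
python3 - <<'E'
from h import *
from bench import arm
go(arm,[473,-137.5,47])
im=arm.get_image("wrist");cv2.imwrite("pics/w3.png",im["pixels"][:,:,::-1])
E
```

```text
t 2.38 ee [ 470.7 -140.1  151.3] shift cm [10.44 -0.21 -0.26] level rot deg [ 0.   -0.15 -0.11] yaw y [ 0.237 -0.971  0.   ] q [-0.29  0.07 -0.28  1.22 -0.    2.61] F [-0.22 -0.34  0.31]
```

View pics/w3.png

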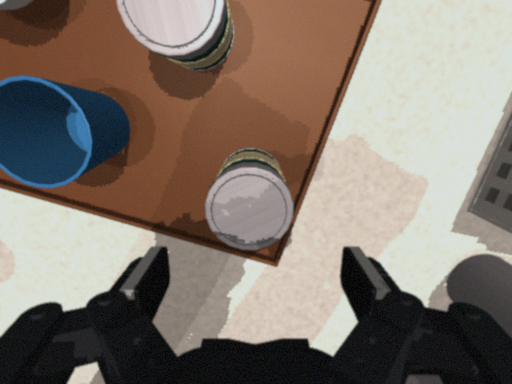

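Lid A is at (249,206), nearly centred between the fingers (mid column 255). I'll correct that and go down.

Call:
{"fn": "drive_tool", "kwargs": {"rows": [0,0,0,2,-0.3,-0.3,1,0,0,0,2.5,0,0,1,0,0,0,2,0,0,1,0,0,0,0,0,0,1]}}

```text
t: 2.77
ee_pos: [477.6, -138.7, 91.8]
tool_rot: [0.086, 0.707, 0.082, -0.697]
contact_force: [0.6, 0.2, -0.7]
grip_width: 85.4
```

```bash
python3 - <<'E'
from h import *
from bench import arm
go(arm,[473,-137.5,47])
im=arm.get_image("wrist");cv2.imwrite("pics/w4.png",im["pixels"][:,:,::-1])
E
```

```text
t 2.77 ee [ 477.6 -138.7   91.8] shift cm [ 4.47 -0.26  0.48] level rot deg [ 0.   -0.77 -0.48] yaw y [ 0.236 -0.972  0.   ] q [-0.28  0.1  -0.38  1.08 -0.    2.62] F [ 0.62  0.19 -0.72]
```

View pics/w4.png

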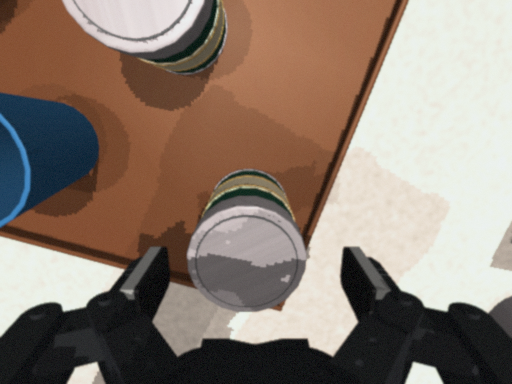

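Lid A is at (247,257) between the fingers. I'll take out the small tilt and keep descending.

Call:
{"fn": "drive_tool", "kwargs": {"rows": [0,-0.8,-0.5,0.5,-0.3,0.6,1,0,0,0,1.5,0,0,1,0,0,0,2,0,0.1,1,0,0,0,0,0,0,1]}}

```text
t: 3.15
ee_pos: [473.5, -138.8, 59.1]
tool_rot: [0.085, 0.704, 0.083, -0.7]
contact_force: [-2.0, 0.3, -0.8]
grip_width: 85.5
```

```bash
python3 - <<'E'
from h import *
from bench import arm
go(arm,[473,-137.5,47])
im=arm.get_image("wrist");cv2.imwrite("pics/w5.png",im["pixels"][:,:,::-1])
E
```

```text
t 3.15 ee [ 473.5 -138.8   59.1] shift cm [ 1.21 -0.15  0.03] level rot deg [ 0.   -0.36 -0.21] yaw y [ 0.236 -0.972  0.   ] q [-0.29  0.12 -0.43  1.01 -0.    2.62] F [-2.01  0.32 -0.76]
```

View pics/w5.png

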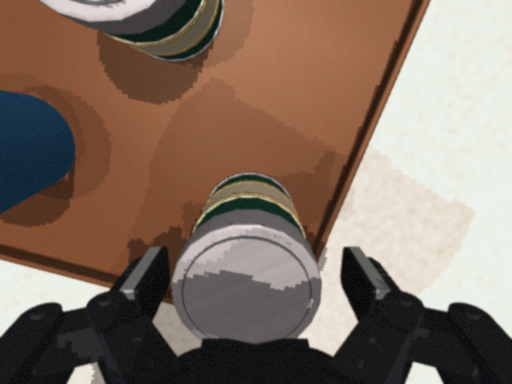

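Call:
{"fn": "drive_tool", "kwargs": {"rows": [0,-0.4,-0.2,1.3,-0.3,0.1,1,0,0,0,0.2,0,0,1,0,0,0,0,0,0,1]}}

```text
t: 3.45
ee_pos: [475.2, -137.0, 49.1]
tool_rot: [0.085, 0.704, 0.083, -0.7]
contact_force: [0.7, 0.5, 0.4]
grip_width: 85.3
```

Call:
{"fn": "drive_tool", "kwargs": {"rows": [0,0,0,0,0,0,-1,0,0,0,0,0,0,-1,0,0,0,0,0,0,-1,0,0,0,0,0,0,-1]}}

```text
t: 3.78
ee_pos: [475.9, -136.7, 50.8]
tool_rot: [0.085, 0.705, 0.083, -0.7]
contact_force: [-0.4, 0.2, -1.9]
grip_width: 62.3
```

```bash
python3 - <<'E'
from h import *
from bench import arm
go(arm,[473,-137.5,47]); o=arm.observe();print(o["grip_width"],o["joint_efforts"])
E
```

```text
t 3.78 ee [ 475.9 -136.7   50.8] shift cm [0.37 0.01 0.31] level rot deg [ 0.   -0.38 -0.2 ] yaw y [ 0.236 -0.972  0.   ] q [-0.28  0.13 -0.44  0.99  0.    2.62] F [-0.38  0.17 -1.89]
62.33221640944155 [ 3.51886649e-02 -4.25719321e+01  3.38851762e+01 -5.81340410e-02
  1.80419907e-02  7.96080640e-04]
```

Gripped at 62.3 mm. I'll let the grip settle, then lift about 5 cm.

Call:
{"fn": "drive_tool", "kwargs": {"rows": [0,0,0,0,0,0,-1,0,0,0,-1,0,0,-1,0,0,0,-1.5,0,0,-1,0,0,0,-1.5,0,0,-1,0,0,0,-1.5,0,0,-1]}}

```text
t: 4.2
ee_pos: [472.1, -135.9, 105.0]
tool_rot: [-0.084, -0.702, -0.084, 0.703]
contact_force: [0.2, 0.2, -2.6]
grip_width: 62.2
```

Call:
{"fn": "drive_tool", "kwargs": {"rows": [0,0,0,-0.5,0,0,-1,0,0,0,0,0,0,-1,0,0,0,0,0,0,-1,0,0,0,0,0,0,-1,0,0,0,0,0,0,-1]}}

```text
t: 4.62
ee_pos: [473.4, -136.4, 113.4]
tool_rot: [0.084, 0.703, 0.083, -0.701]
contact_force: [-1.3, -0.1, -2.8]
grip_width: 62.4
```

```bash
cat >> h.py <<'E'
def weigh(arm):
    F=[];E=[]
    for i in range(8):
        o=arm.observe();F.append(o["contact_force"]);E.append(o["joint_efforts"]);arm.get_image("wrist")
    print("F mean",np.mean(F,0).round(2),"std",np.std(F,0).round(2),"eff",np.mean(E,0).round(2),"grip",round(o["grip_width"],1))
E
python3 - <<'E'
from h import *
from bench import arm
weigh(arm)
go(arm,[476,-137,51])
im=arm.get_image("side");cv2.imwrite("pics/s1.png",cv2.resize(im["pixels"][130:290,170:350,::-1],None,fx=3,fy=3))
E
```

```text
F mean [-0.12 -0.14 -2.66] std [0.54 0.23 0.47] eff [-0.000e+00 -4.146e+01  3.538e+01 -3.000e-02 -0.000e+00 -0.000e+00] grip 62.6
t 5.02 ee [ 473.7 -136.5  113.9] shift cm [ 6.29  0.09 -0.2 ] level rot deg [ 0.   -0.16 -0.13] yaw y [ 0.236 -0.972  0.   ] q [-0.28  0.09 -0.34  1.14 -0.    2.62] F [-0.27  0.69 -1.93]
```

View pics/s1.png

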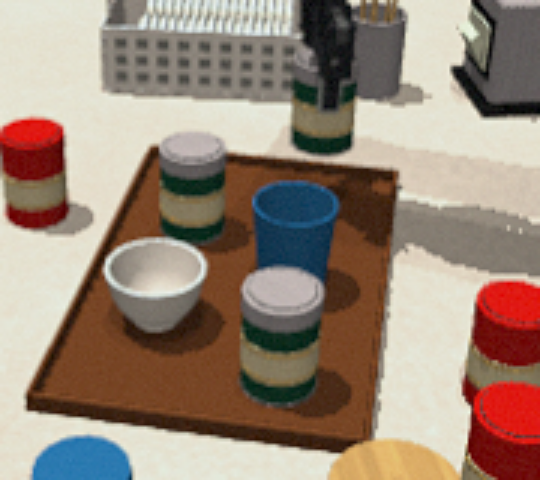

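Tin A is lifted clear (seen at crop (323,100)) and reads about 2.7 N, or 0.27 kg. Any full tin must be at least 0.35 kg, so A is one of the lighter ones. I'll put it back.

Call:
{"fn": "drive_tool", "kwargs": {"rows": [0,0,0,2,0,-0.1,-1,0,0,0,1.5,0,-0.1,-1,0,0,0,1,0,0,-1,0,0,0,0.5,0,0,-1,0,0,0,0,0,0,-1]}}

```text
t: 5.48
ee_pos: [477.0, -136.4, 63.2]
tool_rot: [0.085, 0.704, 0.083, -0.7]
contact_force: [-0.5, -0.3, -1.8]
grip_width: 62.4
```

```bash
python3 - <<'E'
from h import *
from bench import arm
go(arm,[475.9,-136.7,50.8])
E
```

```text
t 5.48 ee [ 477.  -136.4   63.2] shift cm [ 1.24 -0.    0.12] level rot deg [ 0.   -0.31 -0.22] yaw y [ 0.235 -0.972  0.   ] q [-0.28  0.12 -0.42  1.02 -0.    2.63] F [-0.53 -0.26 -1.8 ]
```

Call:
{"fn": "drive_tool", "kwargs": {"rows": [0,-0.1,0,0.6,0,0.1,-1,0,0,0,0.4,0,0,-1,0,0,0,0.2,0,0,-1,0,0,0,0,0,0,-1]}}

```text
t: 5.82
ee_pos: [476.5, -136.9, 51.3]
tool_rot: [0.085, 0.704, 0.082, -0.7]
contact_force: [0.0, 0.2, -3.1]
grip_width: 62.4
```

```bash
python3 - <<'E'
from h import *
from bench import arm
go(arm,[475.9,-136.7,50.8])
E
```

```text
t 5.82 ee [ 476.5 -136.9   51.3] shift cm [ 0.05 -0.04  0.05] level rot deg [ 0.   -0.26 -0.25] yaw y [ 0.235 -0.972  0.   ] q [-0.28  0.13 -0.44  1.   -0.    2.63] F [ 0.02  0.23 -3.08]
```

Call:
{"fn": "drive_tool", "kwargs": {"rows": [0,0,0,0.15,0,0,-1,0,0,0,0.1,0,0,-1,0,0,0,0,0,0,-1]}}

```text
t: 6.07
ee_pos: [477.6, -136.9, 51.0]
tool_rot: [0.085, 0.705, 0.082, -0.699]
contact_force: [-0.1, 0.4, -3.8]
grip_width: 62.6
```

Call:
{"fn": "drive_tool", "kwargs": {"rows": [0,-0.2,0,0.4,0,0.1,-1,0,0,0,0,0,0,-1,0,0,0,0,0,0,-1]}}

```text
t: 6.32
ee_pos: [480.1, -137.0, 52.3]
tool_rot: [0.086, 0.707, 0.082, -0.697]
contact_force: [-0.2, 0.9, -2.4]
grip_width: 62.4
```

```bash
python3 - <<'E'
from h import *
from bench import arm
weigh(arm)
go(arm,[475.9,-136.7,50.8])
im=arm.get_image("side");cv2.imwrite("pics/s2.png",cv2.resize(im["pixels"][130:230,220:320,::-1],None,fx=6,fy=6,interpolation=cv2.INTER_CUBIC))
E
```

```text
F mean [ 0.05  0.23 -2.7 ] std [0.22 0.49 0.33] eff [ 3.000e-02 -4.277e+01  3.392e+01 -1.100e-01  1.000e-02  0.000e+00] grip 62.6
t 6.72 ee [ 479.2 -136.8   51.1] shift cm [ 0.02 -0.09  0.31] level rot deg [ 0.   -0.61 -0.34] yaw y [ 0.236 -0.972  0.   ] q [-0.28  0.13 -0.44  0.99  0.    2.63] F [ 0.78  0.52 -3.09]
```

View pics/s2.png

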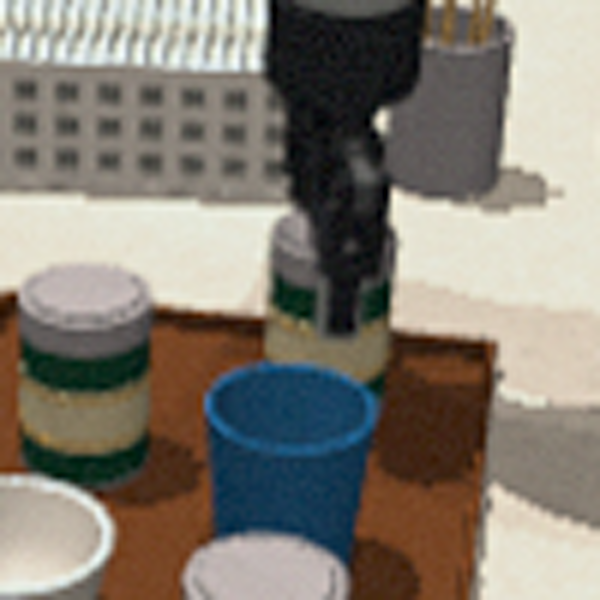

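Call:
{"fn": "drive_tool", "kwargs": {"rows": [0,-0.6,-0.3,0.2,0,0.3,-1,0,0,0,0.2,0,0,-1]}}

```text
t: 6.93
ee_pos: [479.0, -137.1, 50.4]
tool_rot: [0.084, 0.704, 0.084, -0.7]
contact_force: [-7.9, 6.3, 21.8]
grip_width: 62.4
```

```bash
python3 - <<'E'
from h import *
from bench import arm
weigh(arm)
go(arm,[475.9,-136.7,50.8])
E
```

```text
F mean [-4.05  4.   14.19] std [1.6  0.98 2.91] eff [ -1.34 -34.68  29.51  -2.19  -0.57  -0.06] grip 62.2
t 7.33 ee [ 478.6 -137.1   50.4] shift cm [-0.04 -0.11  0.26] level rot deg [ 0.   -0.35 -0.08] yaw y [ 0.237 -0.972  0.   ] q [-0.28  0.14 -0.43  1.    0.    2.62] F [-3.01  3.61 12.9 ]
```

The tray now carries it (+13 N), so I'll release.

Call:
{"fn": "drive_tool", "kwargs": {"rows": [0,0,0,-0.05,0,0,-1,0,0,0,0,0,0,0.6,0,0,0,0,0,0,1,0,0,0,0,0,0,1,0,0,0,0,0,0,1]}}

```text
t: 7.75
ee_pos: [479.6, -137.6, 52.2]
tool_rot: [0.085, 0.705, 0.084, -0.699]
contact_force: [-0.0, 0.4, 0.1]
grip_width: 85.2
```

```bash
python3 - <<'E'
from h import *
from bench import arm
weigh(arm)
go(arm,[473,-137,200])
im=arm.get_image("wrist");cv2.imwrite("pics/w6.png",im["pixels"][:,:,::-1])
E
```

```text
F mean [ 0.03 -0.12  0.14] std [0.34 0.56 0.33] eff [ 0.000e+00 -4.163e+01  3.276e+01 -8.000e-02  1.000e-02 -0.000e+00] grip 85.3
t 8.15 ee [ 479.5 -137.5   52.3] shift cm [-14.78  -0.16   0.51] level rot deg [ 0.   -0.44 -0.13] yaw y [ 0.237 -0.972  0.   ] q [-0.28  0.13 -0.43  1.    0.    2.62] F [-0.29  0.26  0.27]
```

View pics/w6.png

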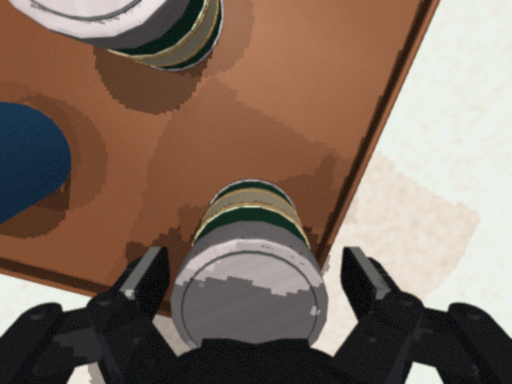

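Tin A is standing free, lid at (250,297) between the open fingers, and the force is back to about 0.1 N. I'll rise and go on to tin B.

Call:
{"fn": "drive_tool", "kwargs": {"rows": [0,-0.4,0,-2,0,0.2,1,0,0,0,-3,0,0,1,0,0,0,-3,0,0,1,0,0,0,-3,0,0,1,0,0,0,0,0,0,1]}}

```text
t: 8.62
ee_pos: [474.7, -137.0, 163.9]
tool_rot: [-0.084, -0.7, -0.085, 0.704]
contact_force: [1.7, -0.1, -0.2]
grip_width: 85.8
```

```bash
python3 - <<'E'
from h import *
from bench import arm
go(arm,[591,-60,160])
E
```

```text
t 8.62 ee [ 474.7 -137.   163.9] shift cm [  0.32  -4.73 -13.12] level rot deg [0.   0.33 0.07] yaw y [ 0.237 -0.972  0.   ] q [-0.28  0.08 -0.24  1.26 -0.    2.62] F [ 1.67 -0.09 -0.21]
```

Call:
{"fn": "drive_tool", "kwargs": {"rows": [0,0.3,0,0,-1.2,-3.3,1,0,0,0,0,-1.2,-3.3,1,0,0,0,0,-1.2,-3.3,1,0,0,0,0,-1.0,-2.7,1,0,0,0,0,0,0,1]}}

```text
t: 9.03
ee_pos: [591.3, -61.3, 166.9]
tool_rot: [0.083, 0.705, 0.082, -0.7]
contact_force: [-1.4, 0.1, -0.4]
grip_width: 85.5
```

```bash
python3 - <<'E'
from h import *
from bench import arm
im=arm.get_image("wrist");cv2.imwrite("pics/w7.png",im["pixels"][:,:,::-1])
go(arm,[591,-60,50])
print(proj(im,[[591,-60,97],[492,160,97]]))
E
```

```text
t 9.08 ee [589.6 -62.2 166.8] shift cm [11.68 -0.21 -0.14] level rot deg [ 0.   -0.27 -0.14] yaw y [ 0.231 -0.973  0.   ] q [-0.1   0.26 -0.02  1.29 -0.    2.8 ] F [-0.39 -0.09  0.03]
[[251.43400992 206.54174705]
 [-41.43587041 259.62084754]]
```

View pics/w7.png

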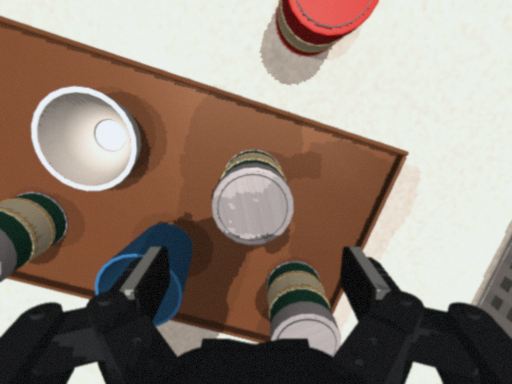

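Lid B is at (253,205), against a predicted (251,206), so it is centred. The cup and bowl are clear of both finger paths.

Call:
{"fn": "drive_tool", "kwargs": {"rows": [0,-0.3,0,2,-0.2,0,1,0,0,0,2.5,0,0.1,1,0,0,0,2.5,0,0.2,1,0,0,0,1.5,0,0.1,1,0,0,0,0,0,0,1]}}

```text
t: 9.5
ee_pos: [583.2, -62.9, 78.9]
tool_rot: [-0.084, -0.702, -0.081, 0.702]
contact_force: [0.3, -0.4, -0.1]
grip_width: 85.7
```

```bash
python3 - <<'E'
from h import *
from bench import arm
im=arm.get_image("wrist");cv2.imwrite("pics/w8.png",im["pixels"][:,:,::-1])
go(arm,[591,-60.5,49])
E
```

```text
t 9.55 ee [583.5 -62.9  80.2] shift cm [ 3.12 -0.08 -0.79] level rot deg [ 0.   -0.   -0.24] yaw y [ 0.232 -0.973  0.   ] q [-0.11  0.28 -0.18  1.11 -0.    2.8 ] F [-0.24 -0.26  0.27]
```

View pics/w8.png

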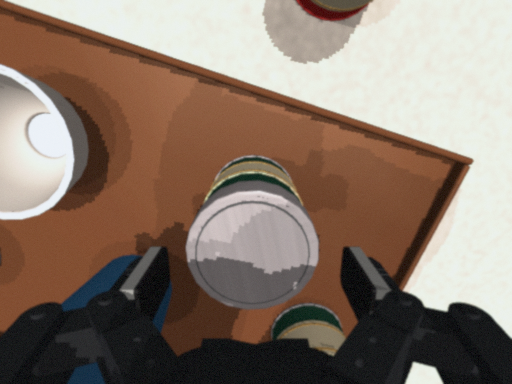

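Call:
{"fn": "drive_tool", "kwargs": {"rows": [0,0,-0.2,0.5,0,-0.8,1,0,0,0,1.5,0,0,1,0,0,0,0.9,0,0,1,0,0,0,0,0,0,1]}}

```text
t: 9.88
ee_pos: [594.3, -62.5, 54.7]
tool_rot: [0.082, 0.705, 0.081, -0.7]
contact_force: [0.0, -0.5, 0.4]
grip_width: 85.2
```

```bash
python3 - <<'E'
from h import *
from bench import arm
im=arm.get_image("wrist");cv2.imwrite("pics/w9.png",im["pixels"][:,:,::-1])
go(arm,[591,-60.5,49])
E
```

```text
t 9.93 ee [594.5 -62.5  55.5] shift cm [ 0.65 -0.28  0.3 ] level rot deg [ 0.   -0.41 -0.16] yaw y [ 0.23  -0.973  0.   ] q [-0.1   0.31 -0.2   1.05 -0.    2.81] F [0.73 0.17 0.57]
```

View pics/w9.png

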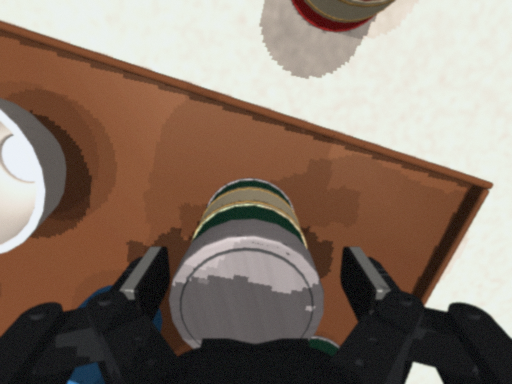

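Call:
{"fn": "drive_tool", "kwargs": {"rows": [0,-0.4,-0.1,0.5,-0.2,0.2,1,0,0,0,0,0,0,1,0,0,0,0,0,0,-1,0,0,0,0,0,0,-1,0,0,0,0,0,0,-1]}}

```text
t: 10.35
ee_pos: [594.0, -60.8, 53.5]
tool_rot: [0.082, 0.704, 0.081, -0.701]
contact_force: [-0.3, -0.1, -2.4]
grip_width: 62.4
```

Call:
{"fn": "drive_tool", "kwargs": {"rows": [0,0,0,0,0,0,-1,0,0,0,0,0,0,-1,0,0,0,0,0,0,-1]}}

```text
t: 10.6
ee_pos: [593.9, -60.9, 53.6]
tool_rot: [0.082, 0.704, 0.081, -0.701]
contact_force: [-0.6, -0.8, -0.9]
grip_width: 62.6
```

```bash
python3 - <<'E'
from h import *
from bench import arm
go(arm,[591,-60.5,49]); print(arm.observe()["grip_width"])
E
```

```text
t 10.6 ee [593.9 -60.9  53.6] shift cm [ 0.45 -0.1   0.27] level rot deg [ 0.   -0.21 -0.12] yaw y [ 0.23  -0.973  0.   ] q [-0.1   0.31 -0.2   1.05 -0.    2.81] F [-0.63 -0.82 -0.88]
62.59467316805349
```

Call:
{"fn": "drive_tool", "kwargs": {"rows": [0,0,0,-1,0,0,-1,0,0,0,-1.5,0,0,-1,0,0,0,-1.5,0,0,-1,0,0,0,-1.5,0,0,-1,0,0,0,0,0,0,-1]}}

```text
t: 11.02
ee_pos: [592.0, -60.8, 111.0]
tool_rot: [-0.082, -0.702, -0.081, 0.703]
contact_force: [0.6, 0.0, -1.7]
grip_width: 62.4
```

Call:
{"fn": "drive_tool", "kwargs": {"rows": [0,0,0,0,0,0,-1,0,0,0,0,0,0,-1,0,0,0,0,0,0,-1]}}

```text
t: 11.27
ee_pos: [592.2, -60.9, 111.4]
tool_rot: [0.082, 0.703, 0.081, -0.702]
contact_force: [0.8, 0.3, -2.5]
grip_width: 62.2
```

```bash
python3 - <<'E'
from h import *
from bench import arm
weigh(arm)
go(arm,[594,-60.9,53.6])
E
```

```text
F mean [ 0.21  0.01 -1.89] std [0.52 0.25 0.44] eff [ -0.   -53.91  35.33  -0.    -0.    -0.  ] grip 62.4
t 11.67 ee [592.3 -60.8 111.6] shift cm [ 5.8   0.04 -0.16] level rot deg [ 0.   -0.04 -0.08] yaw y [ 0.23  -0.973  0.   ] q [-0.1   0.28 -0.11  1.18 -0.    2.81] F [-0.13  0.77 -1.07]
```

Tin B reads about 2.0 N (0.2 kg), so it is light too and C should be the full one. I'll put B back.

Call:
{"fn": "drive_tool", "kwargs": {"rows": [0,0,0,1.5,0,0,-1,0,0,0,1.5,0,0,-1,0,0,0,1.2,0,0,-1,0,0,0,0.4,0,0,-1,0,0,0,0,0,0,-1]}}

```text
t: 12.08
ee_pos: [593.3, -61.0, 64.8]
tool_rot: [0.082, 0.703, 0.081, -0.701]
contact_force: [-1.0, 0.1, -2.1]
grip_width: 62.3
```

```bash
python3 - <<'E'
from h import *
from bench import arm
go(arm,[594,-60.9,52.6])
E
```

```text
t 12.08 ee [593.3 -61.   64.8] shift cm [ 1.22  0.   -0.07] level rot deg [ 0.   -0.17 -0.12] yaw y [ 0.23  -0.973  0.   ] q [-0.1   0.3  -0.19  1.08 -0.    2.81] F [-0.97  0.12 -2.11]
```

Call:
{"fn": "drive_tool", "kwargs": {"rows": [0,-0.2,-0.1,0.7,0,0,-1,0,0,0,0.4,0,0,-1,0,0,0,0,0,0,-1]}}

```text
t: 12.33
ee_pos: [593.9, -61.0, 54.0]
tool_rot: [0.082, 0.702, 0.082, -0.702]
contact_force: [0.8, -0.1, -1.6]
grip_width: 62.5
```

Call:
{"fn": "drive_tool", "kwargs": {"rows": [0,0,0,0.2,0,0,-1,0,0,0,0,0,0,-1]}}

```text
t: 12.5
ee_pos: [595.1, -61.0, 54.0]
tool_rot: [0.082, 0.704, 0.082, -0.701]
contact_force: [-0.1, 0.6, -1.6]
grip_width: 62.5
```

Call:
{"fn": "drive_tool", "kwargs": {"rows": [0,-0.3,0,0.2,0,0.1,-1,0,0,0,0.2,0,0,-1]}}

```text
t: 12.67
ee_pos: [595.8, -61.0, 53.2]
tool_rot: [0.082, 0.703, 0.081, -0.701]
contact_force: [-5.6, 2.5, 18.8]
grip_width: 62.5
```

Contact (+19 N). I'll ease off, release, and check.

Call:
{"fn": "drive_tool", "kwargs": {"rows": [0,0,0,-0.05,0,0,-1,0,0,0,0,0,0,0.6,0,0,0,0,0,0,1,0,0,0,0,0,0,1,0,0,0,0,0,0,1]}}

```text
t: 13.08
ee_pos: [597.1, -61.1, 55.6]
tool_rot: [0.083, 0.704, 0.081, -0.7]
contact_force: [-0.7, -0.9, 0.6]
grip_width: 85.5
```

```bash
python3 - <<'E'
from h import *
from bench import arm
im=arm.get_image("wrist");cv2.imwrite("pics/w10.png",im["pixels"][:,:,::-1])
weigh(arm)
go(arm,[592,-61,190])
E
```

```text
F mean [0.14 0.34 0.07] std [0.51 0.52 0.59] eff [  0.   -53.82  33.45  -0.06  -0.    -0.  ] grip 85.0
t 13.53 ee [597.  -61.1  55.5] shift cm [-13.45  -0.08   0.41] level rot deg [ 0.   -0.3  -0.18] yaw y [ 0.23  -0.973  0.   ] q [-0.1   0.31 -0.19  1.06 -0.    2.81] F [ 0.93  0.04 -0.66]
```

View pics/w10.png

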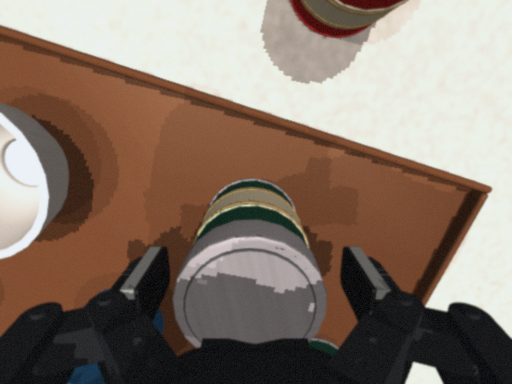

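Tin B stands free, lid at (250,298) with the force near zero. Next I'll rise and go to C, turning the tool about 18° on the way so the last joint stays in range.

Call:
{"fn": "drive_tool", "kwargs": {"rows": [0,-0.3,-0.2,-2,0,0.2,1,0,0,0,-3.5,0,0,1,0,0,0,-3.5,0,0,1,0,0,0,-3,0,0,1,0,0,0,0,0,0,1]}}

```text
t: 13.95
ee_pos: [592.1, -61.3, 176.7]
tool_rot: [-0.081, -0.699, -0.083, 0.705]
contact_force: [0.7, -0.2, -0.1]
grip_width: 85.3
```

Call:
{"fn": "drive_tool", "kwargs": {"rows": [-6,0,0,0,0,0,1,-6,0,0,0,0,0,1,-6,0,0,0,0,0,1,0,0,0,0,0,0,1]}}

```text
t: 14.28
ee_pos: [594.0, -61.4, 179.9]
tool_rot: [-0.195, -0.679, -0.196, 0.68]
contact_force: [-0.8, -0.4, -0.3]
grip_width: 85.6
```

```bash
python3 - <<'E'
from h import *
from bench import arm
go(arm,[492,160,160])
E
```

```text
t 14.28 ee [594.  -61.4 179.9] shift cm [  2.02 -24.18  -3.13] level rot deg [0.   0.07 0.08] yaw y [ 0.531 -0.847  0.   ] q [-0.1   0.27  0.02  1.33  0.    2.48] F [-0.76 -0.42 -0.32]
```

Call:
{"fn": "drive_tool", "kwargs": {"rows": [0,0,0,0,-4,-0.6,1,0,0,0,0,-4,-0.6,1,0,0,0,0,-4,-0.6,1,0,0,0,0,-4,-0.6,1,0,0,0,0,-4,-0.6,1]}}

```text
t: 14.7
ee_pos: [514.9, 123.3, 176.6]
tool_rot: [-0.186, -0.681, -0.185, 0.683]
contact_force: [0.3, 0.1, 0.4]
grip_width: 85.4
```

Call:
{"fn": "drive_tool", "kwargs": {"rows": [0,0,0,0,-4,-0.5,1,0,0,0,0,0,0,1]}}

```text
t: 14.87
ee_pos: [495.2, 166.8, 176.0]
tool_rot: [-0.184, -0.681, -0.185, 0.684]
contact_force: [0.1, -0.3, 0.3]
grip_width: 85.3
```

```bash
python3 - <<'E'
from h import *
from bench import arm
im=arm.get_image("wrist");cv2.imwrite("pics/w11.png",im["pixels"][:,:,::-1])
go(arm,[492,160,50])
print(proj(im,[[492,160,97]]))
E
```

```text
t 14.92 ee [496.2 164.7 176. ] shift cm [12.6   0.2   0.56] level rot deg [0.   0.18 0.03] yaw y [ 0.504 -0.864  0.   ] q [ 0.32  0.13 -0.16  1.29 -0.    2.93] F [-0.28 -0.48 -0.49]
[[258.75722611 208.76185562]]
```

View pics/w11.png

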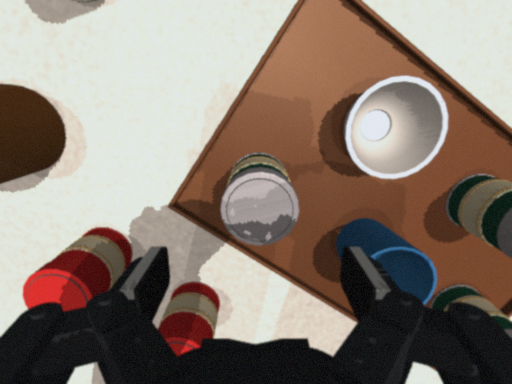

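Lid C is at (259,208), against a predicted (259,209). It is the green tin; the red cans at (80,270) and (190,315) are outside the tray. Right finger path is clear of bowl and cup. Going down.

Call:
{"fn": "drive_tool", "kwargs": {"rows": [0,0,0,2,0.2,0.5,1,0,0,0,2.5,0,0.1,1,0,0,0,2.5,0,0.1,1,0,0,0,1.5,0,0.1,1,0,0,0,0,0,0,1]}}

```text
t: 15.33
ee_pos: [491.8, 157.6, 88.7]
tool_rot: [0.182, 0.684, 0.18, -0.683]
contact_force: [-0.1, 0.4, -0.7]
grip_width: 85.4
```

```bash
python3 - <<'E'
from h import *
from bench import arm
im=arm.get_image("wrist");cv2.imwrite("pics/w12.png",im["pixels"][:,:,::-1])
go(arm,[492,160,50])
E
```

```text
t 15.38 ee [492.3 157.7  89.9] shift cm [ 3.99 -0.22 -0.08] level rot deg [ 0.   -0.09 -0.16] yaw y [ 0.495 -0.869  0.   ] q [ 0.31  0.15 -0.33  1.09 -0.    2.93] F [-0.57 -0.97 -0.15]
```

View pics/w12.png

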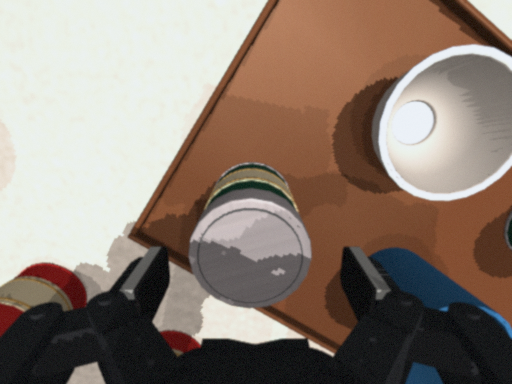

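Lid C is at (250,252), centred.

Call:
{"fn": "drive_tool", "kwargs": {"rows": [0,-0.1,-0.2,1.3,-0.2,-0.1,1,0,0,0,1.5,0,0,1,0,0,0,0.9,0,0.1,1,0,0,0,0,0,0,1]}}

```text
t: 15.72
ee_pos: [495.2, 157.8, 55.9]
tool_rot: [0.178, 0.686, 0.178, -0.682]
contact_force: [-0.5, 0.2, -0.6]
grip_width: 85.7
```

```bash
python3 - <<'E'
from h import *
from bench import arm
im=arm.get_image("wrist");cv2.imwrite("pics/w13.png",im["pixels"][:,:,::-1])
go(arm,[492,160,50])
E
```

```text
t 15.77 ee [495.7 158.   56.8] shift cm [ 0.68 -0.36  0.23] level rot deg [ 0.   -0.36 -0.07] yaw y [ 0.488 -0.873  0.   ] q [ 0.31  0.17 -0.38  1.02  0.    2.94] F [-0.55 -0.15 -0.87]
```

View pics/w13.png

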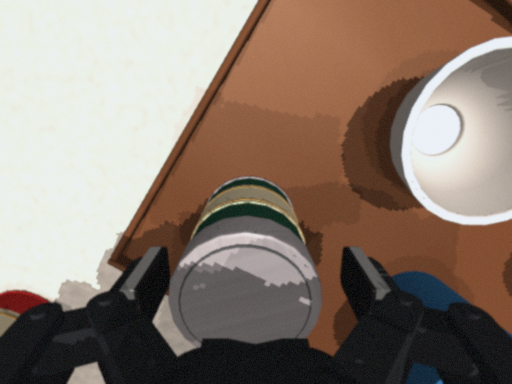

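Call:
{"fn": "drive_tool", "kwargs": {"rows": [0,-0.3,-0.1,0.6,-0.3,0.2,1,0,0,0,0,0,0,1,0,0,0,0,0,0,-1,0,0,0,0,0,0,-1,0,0,0,0,0,0,-1]}}

```text
t: 16.18
ee_pos: [494.4, 160.5, 54.2]
tool_rot: [0.177, 0.686, 0.179, -0.683]
contact_force: [0.1, 0.9, -3.2]
grip_width: 62.5
```

Call:
{"fn": "drive_tool", "kwargs": {"rows": [0,0,0,0,0,0,-1,0,0,0,0,0,0,-1,0,0,0,0,0,0,-1]}}

```text
t: 16.43
ee_pos: [494.3, 160.5, 54.2]
tool_rot: [0.177, 0.686, 0.179, -0.683]
contact_force: [-1.4, 0.4, -1.1]
grip_width: 62.7
```

Call:
{"fn": "drive_tool", "kwargs": {"rows": [0,-0.2,0,-1,0,0,-1,0,0,0,-1.5,0,0,-1,0,0,0,-1.5,0,0,-1,0,0,0,-1.5,0,0,-1,0,0,0,0,0,0,-1]}}

```text
t: 16.85
ee_pos: [490.6, 158.9, 106.7]
tool_rot: [-0.178, -0.681, -0.178, 0.687]
contact_force: [0.7, 0.4, -5.2]
grip_width: 62.6
```

Call:
{"fn": "drive_tool", "kwargs": {"rows": [0,0,0,0,0,0,-1,0,0,0,0,0,0,-1,0,0,0,0,0,0,-1]}}

```text
t: 17.1
ee_pos: [489.6, 158.4, 104.4]
tool_rot: [-0.178, -0.68, -0.177, 0.688]
contact_force: [0.2, -0.6, -4.6]
grip_width: 62.5
```

```bash
python3 - <<'E'
from h import *
from bench import arm
weigh(arm)
go(arm,[492,160,280])
im=arm.get_image("scene");cv2.imwrite("pics/c2.png",cv2.resize(im["pixels"][90:290,160:410,::-1],None,fx=3,fy=3))
E
```

```text
F mean [ 0.17 -0.05 -4.76] std [0.29 0.46 0.56] eff [ -0.   -46.21  36.19   0.14  -0.     0.  ] grip 62.3
t 17.5 ee [490.2 158.6 105.4] shift cm [-17.47  -0.06  -0.06] level rot deg [0.   0.57 0.09] yaw y [ 0.487 -0.874  0.   ] q [ 0.31  0.15 -0.29  1.14 -0.    2.95] F [ 0.75  0.13 -4.54]
```

View pics/c2.png

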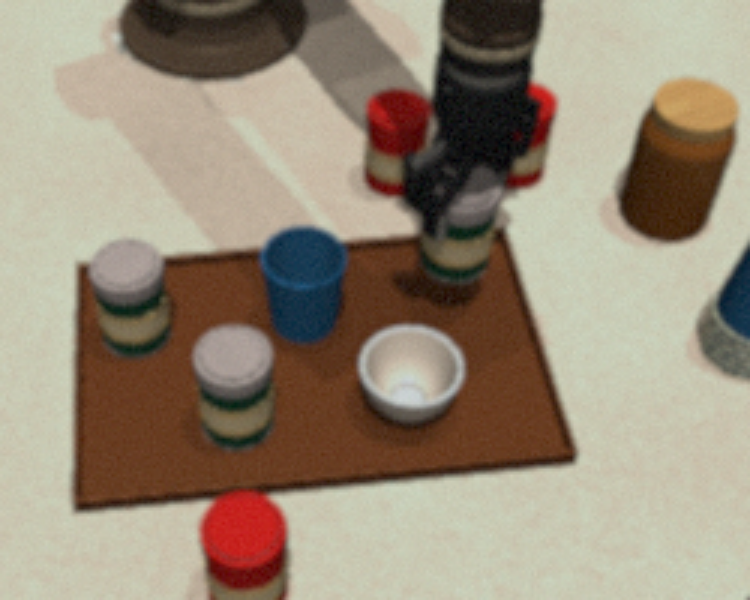

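Tin C reads about 4.8 N (0.49 kg) against 2.8 N and 2.0 N, so C is the full one. A and B stand upright on the tray at crop (130,297) and (235,385). I'll raise C.

Call:
{"fn": "drive_tool", "kwargs": {"rows": [0,0.5,0,-2.5,0,0,-1,0,0,0,-3,0,0,-1,0,0,0,-3,0,0,-1,0,0,0,-3,0,0,-1,0,0,0,-2.5,0,0,-1]}}

```text
t: 17.97
ee_pos: [486.5, 157.3, 243.1]
tool_rot: [-0.178, -0.679, -0.178, 0.69]
contact_force: [-0.2, 0.1, -4.6]
grip_width: 62.6
```

```bash
python3 - <<'E'
from h import *
from bench import arm
go(arm,[490,160,280])
E
```

```text
t 17.97 ee [486.5 157.3 243.1] shift cm [-3.7  -0.08 -0.38] level rot deg [0.   0.87 0.25] yaw y [ 0.487 -0.874  0.   ] q [ 0.31  0.11 -0.03  1.45  0.    2.95] F [-0.19  0.12 -4.55]
```

Call:
{"fn": "drive_tool", "kwargs": {"rows": [0,0.9,0.2,-2.5,0,-0.3,-1,0,0,0,-1,0,0,-1,0,0,0,0,0,0,-1,0,0,0,0,0,0,-1]}}

```text
t: 18.3
ee_pos: [491.6, 159.5, 286.7]
tool_rot: [0.177, 0.689, 0.178, -0.68]
contact_force: [0.2, -0.3, -5.1]
grip_width: 62.5
```

Call:
{"fn": "drive_tool", "kwargs": {"rows": [0,0.2,0,0,0,0,-1,0,0,0,0,0,0,-1,0,0,0,0,0,0,-1,0,0,0,0,0,0,-1]}}

```text
t: 18.63
ee_pos: [490.4, 159.1, 282.8]
tool_rot: [0.177, 0.688, 0.179, -0.681]
contact_force: [-0.6, 0.6, -4.5]
grip_width: 62.4
```

```bash
python3 - <<'E'
from h import *
from bench import arm
weigh(arm)
go(arm,[490,160,280])
S=arm.get_image("scene");D=arm.get_image("side")
a=cv2.resize(S["pixels"][60:260,180:380,::-1],(400,400)); b=cv2.resize(D["pixels"][60:290,150:380,::-1],(400,400))
cv2.imwrite("pics/c3.png",np.hstack([a,b]))
e=arm.observe()["ee_pos"]
print("held underside proj",proj(S,[[e[0],e[1],e[2]-47]]),proj(D,[[e[0],e[1],e[2]-47]]))
E
```

```text
F mean [-0.16 -0.04 -4.94] std [0.3  0.71 0.36] eff [-0.000e+00 -4.470e+01  3.745e+01 -1.300e-01  1.000e-02 -0.000e+00] grip 62.5
t 19.03 ee [490.8 159.3 283.9] shift cm [ 0.39 -0.11  0.04] level rot deg [ 0.   -0.7  -0.04] yaw y [ 0.487 -0.874  0.   ] q [0.31 0.1  0.05 1.51 0.   2.95] F [-0.31  0.81 -4.65]
held underside proj [[319.32351813 125.01500153]] [[265.88811425 171.90748575]]
```

View pics/c3.png

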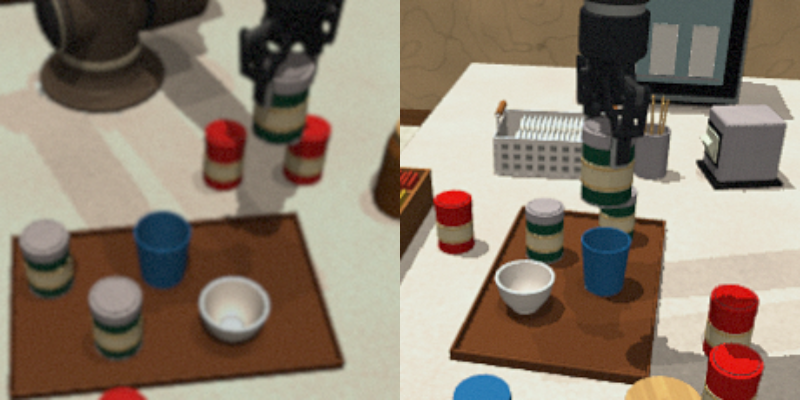

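Tin C is held upright at crop (278,105) left and (607,165) right. The other two stand on the tray, and the cup and bowl look unmoved. One stillness check, then I'll hand in.

```bash
python3 - <<'E'
from bench import arm
o=arm.observe();print(abs(o["dq"]).max(),o["ee_pos"].round(1),o["grip_width"])
arm.hand_in()
E
```

```text
0.0017062526068199473 [490.9 159.3 284. ] 62.40438353419253
the job is handed in; nothing more can be done
```

I lifted and weighed all three green tins, and the job is handed in with the full one held up for you. The tins read about 2.8 N (robot's right, near row), 2.0 N (far row) and 4.8 N (robot's left), so the left one is full, at roughly 0.49 kg.

- **Held tin:** it is upright within about 1° and still. Its underside is about 235 mm above the counter, worked out from the tool height. The grip is at 62.4 mm and the force sensor reads 4.9 N.
- **Other tins:** both were set back upright on the tray and released. The force reading went to about 0 N after each release, and the last pictures show them standing.
- **Everything else:** the cup, bowl and other items looked unmoved in the last pictures; I did not measure their positions again.
- **What disagreed:** the tool position readings wandered by about 1–2 mm. Because of that, each put-down ended with a short push of about 20 N on the tray before I let go, after which the tins stood normally.

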